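# Fish the oily drain plug out of the drip tray with tongs

### The arm

A 6-joint arm with a two-finger parallel gripper is mounted at the origin on the work surface. World frame = base frame: x ahead of the robot, y to its left, z up, the work surface at z = 0. Lengths are in m, angles in rad, forces in N, time in s.
With the tool pointing down it reaches from about 0.225 to 0.875 m from the base axis. Payload 3.4 kg.
Tool frame: the origin (TCP) lies at the very end of the fingers, on their centre line; the grasp point (between the pads) lies 19 mm behind it; z points along the fingers, x is the direction in which the jaws open and shut, and the axes are right-handed (so a half turn about z gives the same grasp; the last joint's range is limited). The gripper opens to 85 mm and grips with 20 to 120 N. Pads are 22 mm wide; open, the fingers measure 114 mm over their backs; the gripper's body (76 mm by 85 mm) begins 54 mm behind the grasp point. The pads swing forward as they close: fully open they stand 13 mm farther back than shut.
Start: joints at [-1.44, 0.276, 1.505, -0, 1.361, -0.121], TCP at [0.143, -0.557, 0.231] pointing down, gripper open.
Joint ranges: [-2.89, 2.89], [-0.75, 2.08], [0.22, 2.7], [-1.18, 4.32], [0.11, 2.71], [-2.7, 2.7]. Speed limits (rad/s): [2.57, 2.57, 3.14, 3.14, 3.14, 3.14].

### API

Orientations are given as a unit quaternion [w, x, y, z].
In Python, from rig import manip gives the robot as it stands.
- The arm moves only by the tool send_rows, never from a script. Its argument "increments" is a list of rows, each a list of 5 numbers: the opening, from 0 (shut) to 1 (fully open), then the shift along the tool's x, y, z in m, then the turn about the tool's z in rad. A call has 1 to 8 rows; each row shifts and turns the commanded pose from where the row before left it, along the tool's axes as they then stand; what a row does not reach is not made up. A row lasts 1/8 s, in which the tool goes at most 62.5 mm and 10.7 degrees, less where a joint would pass 70% of its speed; a pose out of reach is approached as far as the arm can. A call is refused whole if a number of a shift passes 0.0625 or a number of a turn 0.188, either way. A call with a gripper value outside its range is refused whole. The fingers move at their own pace and stop on an object; "squeeze" is the grip in N (left out, the last holds). Time passes only in rows, so rows that do not move let the fingers close. It gives the time, the measured TCP pose, the force and the opening at its end, in the units of the state.
- manip.get_state(): the state, without advancing time (a new reading comes with each control period).
- manip.get_image(name): name is "side" or "top" or "wrist"; returns the picture (420x560x3 uint8, red, green, blue); there is no depth.
- manip.calibration(name): a dict with "fx", "fy", "cx", "cy" (pixels), "camera_from_world" (4x4, takes a point from world to camera coordinates). Camera axes: x right, y up, looking along -z (the intrinsics and any distortion apply to the point x, -y, -z); pixel columns grow to the right and rows downward; lengths in m; the calibration is good to about 2 mm. A picture is of the moment at which its call begins: read the wrist's pose just before it. calibration takes no time and is no camera call; for the wrist camera it gives the pose at the moment of the call.
- manip.sign_off(): hands the job in, once; it reports no verdict.
The state is a dict: "clock": time; "qpos": joint angles; "qd": joint speeds; "effort": joint torques, N m; "position": TCP position; "ee_rot": TCP orientation; "contact_force": force on the tool from outside, world axes, zero at the start; "moment": the same for the moment, N m; "width": finger opening in m.
Only numpy, scipy, OpenCV 4.12 (cv2) and the standard library are available. Lean on these libraries where they do the work, as an engineer would, in place of code of your own. Each camera call takes 0.05 s, during which the arm holds its last target.

### The job

The oily drain plug is standing in the drip tray after the oil change: pick up the tongs, close their tips on the plug and lift it out, never touching the plug with the gripper itself. Finish while still holding it up in the tongs, motionless over the tray, a good hand's breadth above the tray floor with plug and tongs clear of the tray, so that it can drip back in. Leave the jug, the funnel and the screwdriver where they are.

Things in the scene. Friction and masses are not known exactly. Their poses are not given: they have to be found in the camera images.
- tongs_center (a point): Point midway between the two black handle grips of the spring tongs, 12 mm above the bench. The tongs lie flat, arms side by side, 255 mm long with the ring, 120 g. Axis x runs along their middle to the tips, z up, y the way they close. The grips run from x = -42 to +34 mm, are 24 mm high and 57 mm wide over their outer faces at rest (open). Pivot at x = -98, tip ends at x = 118 mm.
- tongs_tips (a point): Point midway between the two heads, 94 mm ahead of tongs_center, same axes. Heads: upright plates 24 mm high, 14 mm behind to 14 mm ahead of it, then a lip bent slightly inwards to 24 mm ahead. At rest 56 mm apart inside (51 at the lips); both arms swing alike.
- tong_left: Left arm (seen from the pivot) of the tongs. Origin on its pivot at the rear, x to the tips. 1 mm over the grips is 2 mm at the heads: at 50 mm over the grips the heads are 43 mm apart, at 40 mm 24 mm, at 35 mm shut. The spring pushes back with about 5.5 N at rest and 8.5 N nearly shut, and opens the tongs again when let go.
- tong_right: The right arm of the tongs, the mirror image of the left one. Origin on its pivot at the rear of the tongs, x towards the tips, z up.
- plug_center (a point): The middle, half-way up, of the dark steel drain plug, which stands on its hexagon head with the thread upwards, 30 mm tall: the head is 24 mm across the flats (28 mm over the corners) and 14 mm high, the thread above it is 18 mm thick and 16 mm high. This point is 15 mm above its underside; z runs along its axis to the thread's end. About 85 g.
- tray: Shallow galvanised drip tray, 220 mm (x) by 260 mm (y), fixed to the bench. Origin at the centre of its underside, z up. Its floor is 4 mm and its rim 25 mm above the bench, its walls are 4 mm thick.
- jug: Closed grey jug, 75 by 115 by 205 mm tall. Origin at the centre of its underside. Leave it alone.
- funnel: Metal funnel standing mouth down, 156 mm wide and 150 mm tall. Origin at the centre of its underside. Leave it alone.
- screwdriver: Stubby black screwdriver, 110 mm long, lying on the bench. Origin under its middle, x towards its blade. Leave it alone.
There are look-alikes about, which are no part of the job. Of the things that look like the part that bears plug_center, take the one that is farthest from the robot's base at the start.

How it is judged:
On the way, in this order (a step that is already met when the one before it is completed fails the run):
1. the gripper holds the tongs clear of the bench (contact force between the fingers and tong_left above 0.5 N and contact force between the fingers and tong_right above 0.5 N and height (world z) of tongs_center above 0.035 m), for 0.2 s.
2. both arms of the tongs grip the plug, which is still in the tray (contact force between each of tong_left, tong_right and plug above 0.5 N and z of plug_center in the frame of tray below 0.035 m), for 0.1 s.
At the end, for the whole second after the job is handed in: The gripper holds both arms of the tongs, and both grip the plug (over 0.3 N each). The plug's middle is over 75 mm above the tray's underside and within its inner outline from above; it touches neither tray nor gripper and is still (under 40 mm/s), and the tongs are clear of the tray (contact force between each of tong_left, tong_right and plug above 0.3 N and contact force between the fingers and tong_left above 0.5 N and contact force between the fingers and tong_right above 0.5 N and z of plug_center in the frame of tray above 0.075 m and x of plug_center in the frame of tray between -0.105 and 0.105 m and y of plug_center in the frame of tray between -0.125 and 0.125 m and contact force between plug and tray below 0.05 N and contact force between each of the arm, the fingers and plug below 0.05 N and linear speed of plug below 0.04 m/s and contact force between tongs and tray below 0.1 N); the arm keeps its last pose, push and grip.
It fails at once if the gripper or arm touches the plug (contact force between any of the fingers, the arm and plug above 0.5 N).
It fails at once if the jug, funnel or screwdriver is moved by more than 30 mm (distance of any of jug, funnel, screwdriver from where it was at the start of the episode above 0.03 m).
It also fails if it takes over 38 s, if anything falls off the work surface, if the arm or the gripper's body presses on something with over 40 N, if the wrist force passes 120 N, or if a joint passes its speed limit or range.

## Working session

There is one attempt and no reset: what is moved stays moved. The work goes in short steps, Python scripts to look and compute and a tool call to move; the robot and the scene stay as the last step left them, time stands still between calls to the robot, and variables do not carry over. Pictures are saved under pics/ and viewed, and the job is handed in when it is done.

Besides the shell and the picture viewer there is one more tool, called after "Emit:" in YAML: its name, and indented under it one key for each argument. send_rows: Moves the arm, as the interface text tells. Its arguments: {"type":"object","properties":{"increments":{"type":"array","items":{"type":"array","items":{"type":"number"}}},"squeeze":{"type":"number"}},"required":["increments"]}

```bash
mkdir -p pics; ls; python3 - <<'E'
from rig import manip
import cv2,numpy as np
for n in ["side","top","wrist"]:
    c=manip.calibration(n); print(n,{k:(np.round(v,4).tolist() if k=="camera_from_world" else v) for k,v in c.items()})
    im=manip.get_image(n); cv2.imwrite(f"pics/{n}0.png",im[:,:,::-1])
print(manip.get_state())
E
```

```text
pics
side {'fx': 510.9300769097912, 'fy': 510.9300769097912, 'cx': 279.5510982962754, 'cy': 202.77196467725304, 'camera_from_world': [[-0.8946, -0.4469, 0.002, 0.4523], [0.2246, -0.4457, 0.8665, -0.1735], [-0.3864, 0.7756, 0.4991, -0.9618], [0.0, 0.0, 0.0, 1.0]]}
top {'fx': 466.8925516546699, 'fy': 466.8925516546699, 'cx': 277.56159572737727, 'cy': 213.6142315704575, 'camera_from_world': [[-0.0136, -0.9998, 0.0119, -0.0223], [0.9918, -0.012, 0.1274, -0.5183], [-0.1273, 0.0136, 0.9918, -1.0323], [0.0, 0.0, 0.0, 1.0]]}
wrist {'fx': 304.5170684124607, 'fy': 304.5170684124607, 'cx': 275.6055266239875, 'cy': 210.4642786209389, 'camera_from_world': [[0.2487, -0.9686, -0.0039, -0.5738], [0.9195, 0.2374, -0.3133, 0.0406], [0.3044, 0.0743, 0.9496, -0.3822], [0.0, 0.0, 0.0, 1.0]]}
{'clock': 0.15, 'qpos': array([-1.43999453e+00,  2.76474362e-01,  1.50587241e+00,  9.61830721e-06,
        1.36073645e+00, -1.21006476e-01]), 'qd': array([-3.92999324e-05, -1.67195475e-03, -3.84296673e-03, -6.97265252e-04,
        6.40316324e-04,  2.42646053e-04]), 'effort': array([ 1.91234671e-03, -4.17142582e+01, -2.46031737e+01, -1.22101055e-04,
        7.61961623e-03,  1.39784649e-05]), 'position': array([ 0.14320379, -0.55644824,  0.23061241]), 'ee_rot': array([-5.27749505e-04,  7.90301514e-01, -6.12717685e-01, -5.26261039e-04]), 'contact_force': array([ 0.06887869, -0.04290293,  0.7559803 ]), 'moment': array([ 0.05850749, -0.0138023 ,  0.01465659]), 'width': 0.08547997079289273}
```

View pics/side0.png

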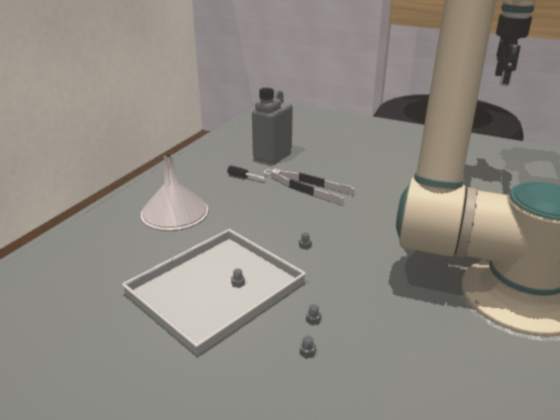

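View pics/top0.png

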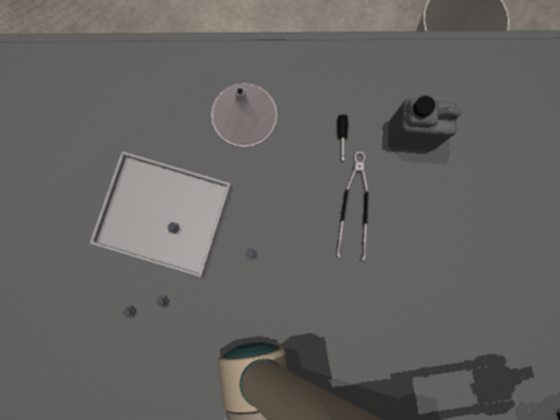

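View pics/wrist0.png

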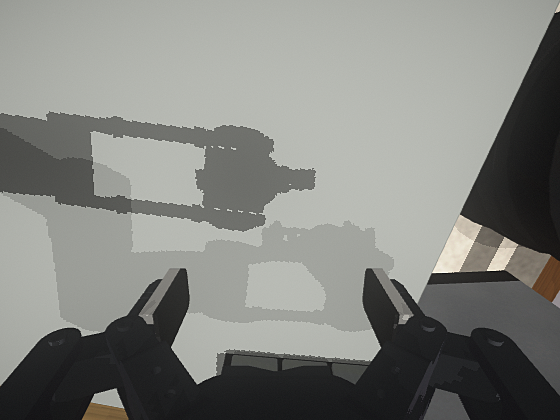

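The side view shows the tongs at about (305,183), with the ring near (270,173). One plug is in the tray at (238,277), and three look-alikes lie on the bench. In the top view the tongs' ring is at (360,158), the grips at (343,206) and (366,207), the tips at (338,256) and (363,258), and the tray plug at (173,228).

```bash
cat > h.py <<'E'
import numpy as np,cv2,json
from rig import manip
def ray(n,uv,c=None):
    c=c or manip.calibration(n); T=np.array(c["camera_from_world"]); R=T[:3,:3]; o=-R.T@T[:3,3]
    d=R.T@np.array([(uv[0]-c["cx"])/c["fx"],-(uv[1]-c["cy"])/c["fy"],-1]); return o,d/np.linalg.norm(d)
def onz(n,uv,z,c=None):
    o,d=ray(n,uv,c); return o+d*(z-o[2])/d[2]
def tri(rs):
    A=0;b=0
    for o,d in rs:
        P=np.eye(3)-np.outer(d,d); A=A+P; b=b+P@o
    p=np.linalg.solve(A,b); return p,[np.linalg.norm((np.eye(3)-np.outer(d,d))@(p-o)) for o,d in rs]
def proj(n,p,c=None):
    c=c or manip.calibration(n); q=np.array(c["camera_from_world"])@np.append(p,1)
    return np.array([c["cx"]+c["fx"]*q[0]/-q[2], c["cy"]-c["fy"]*q[1]/-q[2]])
E
python3 - <<'E'
import cv2
t=cv2.imread('pics/top0.png'); s=cv2.imread('pics/side0.png')
def crop(im,x,y,w,h,k,out): cv2.imwrite(out,cv2.convertScaleAbs(cv2.resize(im[y:y+h,x:x+w],None,fx=k,fy=k,interpolation=cv2.INTER_CUBIC),alpha=1.5))
crop(t,300,110,130,160,3.75*1,'pics/t_tongs.png')
crop(t,85,145,155,135,4,'pics/t_tray.png')
crop(s,220,150,150,60,5,'pics/s_tongs.png')
crop(s,120,225,190,120,4,'pics/s_tray.png')
E
```

```text
(no output)
```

View pics/t_tongs.png

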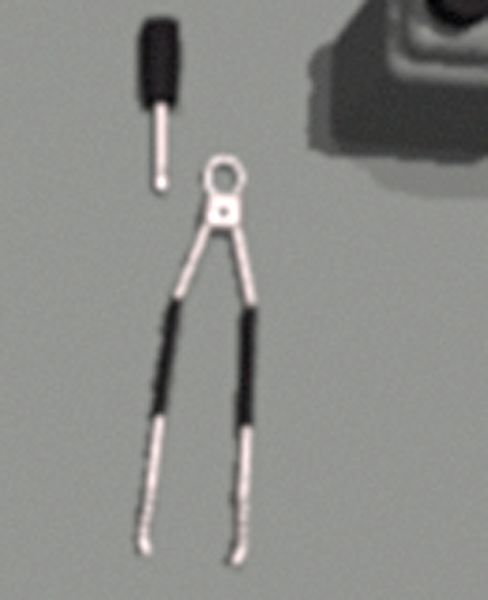

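View pics/t_tray.png

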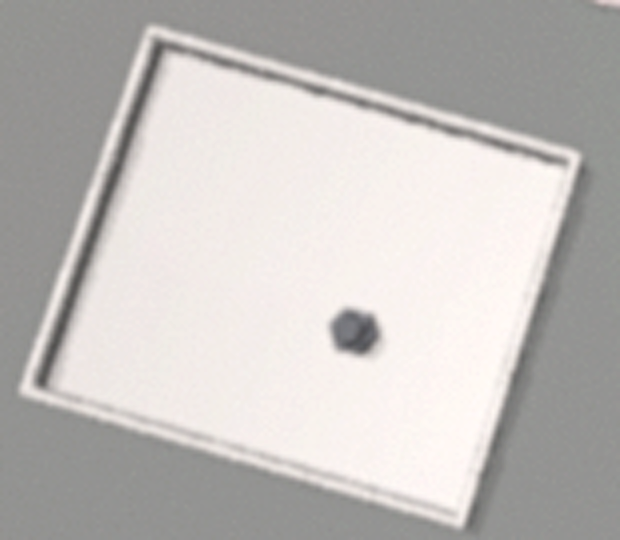

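View pics/s_tongs.png

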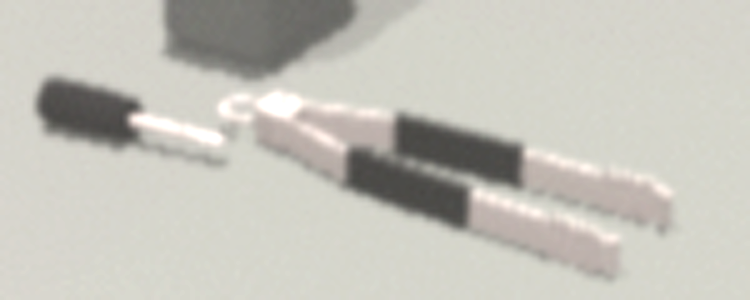

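View pics/s_tray.png

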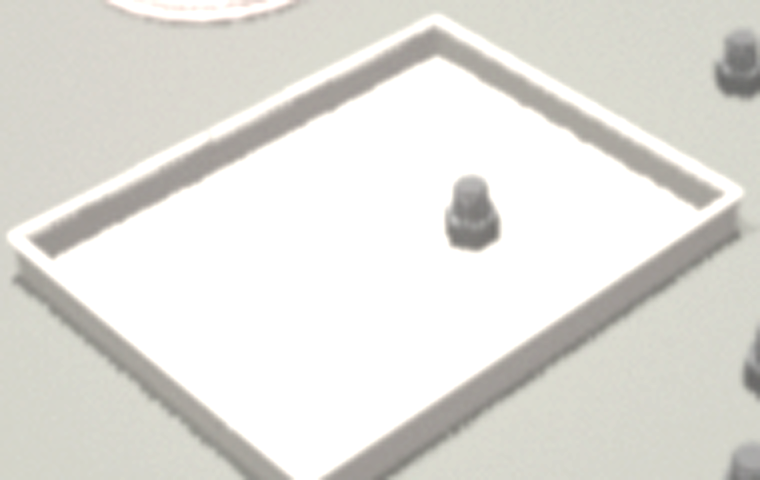

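```bash
python3 - <<'E'
from h import *
T=lambda a,b:(300+a/3.75-.4,110+b/3.75-.4)
TT=lambda a,b:(85+a/4-.4,145+b/4-.4)
S=lambda a,b:(220+a/5-.4,150+b/5-.4)
ST=lambda a,b:(120+a/4-.4,225+b/4-.4)
P={}
for k,a,b in [("pivot",T(223,211),S(280,104)),("L back",T(175,299),S(350,150)),("L front",T(158,414),S(472,188)),("R back",T(249,306),S(400,118)),("R front",T(246,424),S(523,150)),
 ("L tip",T(147,548),S(616,240)),("R tip",T(236,558),S(668,192)),("plugtop",TT(350,326),ST(471,184)),
 ("trayA",TT(150,29),ST(437,17)),("trayB",TT(577,154),ST(740,192)),("trayC",TT(25,390),ST(13,238)),("trayD",TT(461,522),ST(312,490))]:
    p,r=tri([ray("top",a),ray("side",b)]); P[k]=p; print(k,np.round(p*1000,1),np.round(np.array(r)*1000,1), "top@24mm",np.round(onz("top",a,.024)*1000,1))
for a in [(173,228),(252,254),(163,301),(130,311)]:
    p=onz("top",a,.03); print(a,p,np.hypot(*p[:2]))
E
```

```text
pivot [ 628.9 -221.5   23.2] [0.7 0.7] top@24mm [ 629.4 -221.1   24. ]
L back [ 573.  -189.9   23.2] [1.3 1.3] top@24mm [ 574.1 -189.3   24. ]
L front [ 500.3 -177.2   24.7] [2.3 2.3] top@24mm [ 502.5 -176.6   24. ]
R back [ 567.1 -236.3   22.4] [2.5 2.5] top@24mm [ 569.1 -235.1   24. ]
R front [ 494.2 -231.4   22.4] [1.8 1.8] top@24mm [ 495.7 -230.5   24. ]
L tip [ 419.4 -168.5   19.5] [1.6 1.6] top@24mm [ 420.7 -167.3   24. ]
R tip [ 412.2 -222.3   21.9] [1.9 1.9] top@24mm [ 413.9 -221.3   24. ]
plugtop [491.5 210.5  32.3] [1. 1.] top@24mm [493.3 212.7  24. ]
trayA [557.8 254.1 163.7] [75.2 75.2] top@24mm [668.8 331.7  24. ]
trayB [511.6  65.8 -43.7] [94.3 94.3] top@24mm [591.9  83.   24. ]
trayC [502.4 400.  122.9] [62.9 62.9] top@24mm [459.  396.4  24. ]
trayD [ 463.   229.2 -133.6] [99.3 99.3] top@24mm [381.2 148.5  24. ]
(173, 228) [0.48826434 0.20931688 0.03      ] 0.5312396999406837
(252, 254) [0.42694772 0.03015015 0.03      ] 0.42801096632495583
(163, 301) [0.32506645 0.22911938 0.03      ] 0.39769824081228883
(130, 311) [0.30423042 0.30183225 0.03      ] 0.42855437501067634
```

Triangulated heights agree with the text: tong tops come out at 22–25 mm and the plug top at 32 mm. The tray corners give 260 x 220 mm. The tongs' centre is near (532,-209) at yaw 173°, and the farthest plug is the one in the tray at (491,210). Next I work out the first move.

```bash
cat >> h.py <<'E'
def yaw_x(s=None):
    w,x,y,z=(s or manip.get_state())["ee_rot"]
    return np.arctan2(2*(x*y+w*z),1-2*(y*y+z*z))
def delta(target,yaw_deg=None):
    s=manip.get_state(); a=yaw_x(s); d=np.array(target)-s["position"]
    tx=np.array([np.cos(a),np.sin(a),0]); ty=np.array([np.sin(a),-np.cos(a),0])
    print("t",s["clock"],"pos",np.round(s["position"]*1000,1),"yaw_x",round(np.degrees(a),2),"q",np.round(s["qpos"],2),"F",np.round(s["contact_force"],1),"w",round(s["width"]*1000,1))
    print("tool shift mm",np.round([d@tx*1000,d@ty*1000,-d[2]*1000],1), "turn rad", None if yaw_deg is None else round(-((np.radians(yaw_deg)-a+np.pi)%(2*np.pi)-np.pi),4))
E
python3 -c "
from h import *
delta([.532,-.209,.16],83.2)"
```

```text
t 0.15 pos [ 143.2 -556.4  230.6] yaw_x -75.57 q [-1.44  0.28  1.51  0.    1.36 -0.12] F [ 0.1 -0.   0.8] w 85.5
tool shift mm [-239.6 -463.1   70.6] turn rad -2.7711
```

Emit:
send_rows:
  increments:
    - [1,-0.02,-0.0386,0.0059,0]
    - [1,-0.02,-0.0386,0.0059,0]
    - [1,-0.02,-0.0386,0.0059,0]
    - [1,-0.02,-0.0386,0.0059,0]
    - [1,-0.02,-0.0386,0.0059,0]
    - [1,-0.02,-0.0386,0.0059,0]
    - [1,-0.02,-0.0386,0.0059,0]
    - [1,-0.02,-0.0386,0.0059,0]

```text
clock: 1.15
position: [0.4033, -0.3239, 0.1838]
ee_rot: [0.0, 0.79, -0.613, -0.0]
contact_force: [0.8, 0.1, -0.2]
width: 0.0849
```

Emit:
send_rows:
  increments:
    - [1,-0.02,-0.0386,0.0059,0]
    - [1,-0.02,-0.0386,0.0059,0]
    - [1,-0.02,-0.0386,0.0059,0]
    - [1,-0.02,-0.0386,0.0059,0]
    - [1,0,0,0,-0.185]
    - [1,0,0,0,-0.185]
    - [1,0,0,0,-0.185]
    - [1,0,0,0,-0.185]

```text
clock: 2.15
position: [0.5319, -0.2088, 0.1601]
ee_rot: [-0.0, 0.959, -0.282, -0.0]
contact_force: [-0.0, 0.7, 0.4]
width: 0.0855
```

Emit:
send_rows:
  increments:
    - [1,0,0,0,-0.185]
    - [1,0,0,0,-0.185]
    - [1,0,0,0,-0.185]
    - [1,0,0,0,-0.185]
    - [1,0,0,0,-0.185]
    - [1,0,0,0,-0.185]
    - [1,0,0,0,-0.185]
    - [1,0,0,0,-0.185]

```text
clock: 3.15
position: [0.5318, -0.209, 0.1601]
ee_rot: [-0.0, 0.899, 0.438, -0.0]
contact_force: [-0.2, 0.3, -0.1]
width: 0.0857
```

Emit:
send_rows:
  increments:
    - [1,0,0,0,-0.185]
    - [1,0,0,0,-0.185]
    - [1,0,0,0,-0.185]

```text
clock: 3.52
position: [0.5318, -0.209, 0.1602]
ee_rot: [-0.0, 0.744, 0.668, -0.0]
contact_force: [0.1, -1.2, -0.6]
width: 0.0855
```

```bash
python3 -c "
from h import *
delta([.532,-.209,.16],83.2)
c=manip.calibration('wrist'); im=manip.get_image('wrist'); cv2.imwrite('pics/wrist1.png',im[:,:,::-1])
import pickle; pickle.dump(c,open('w1.pkl','wb'))"
```

```text
t 3.525 pos [ 531.8 -209.   160.2] yaw_x 83.77 q [-0.5   0.32  1.63 -0.    1.2  -1.96] F [ 0.1 -1.2 -0.6] w 85.5
tool shift mm [-0.   0.2  0.2] turn rad 0.01
```

View pics/wrist1.png

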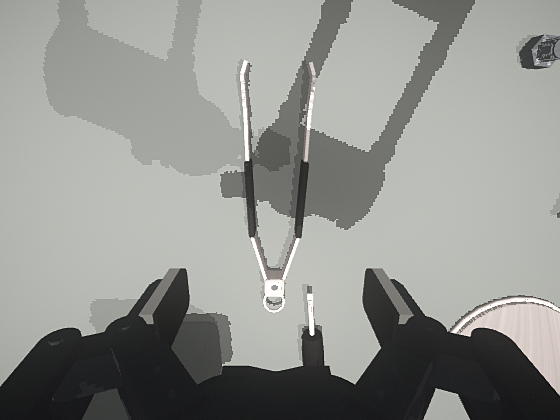

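The wrist view shows the whole tongs: ring at (274,300), grips at x≈250 and 302 from y=162 to 238, tips at (245,64) and (312,67). The screwdriver is to the right at (312,340).

```bash
python3 - <<'E'
import cv2
t=cv2.imread('pics/wrist1.png')
cv2.imwrite('pics/w1z.png',cv2.convertScaleAbs(cv2.resize(t[150:300,220:340],None,fx=4,fy=4,interpolation=cv2.INTER_CUBIC),alpha=1.5))
cv2.imwrite('pics/w1y.png',cv2.convertScaleAbs(cv2.resize(t[50:170,220:340],None,fx=5,fy=5,interpolation=cv2.INTER_CUBIC),alpha=1.2))
E
```

```text
(no output)
```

View pics/w1z.png

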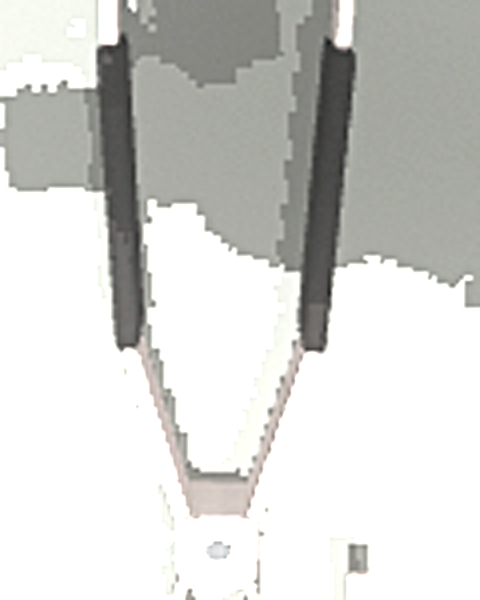

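View pics/w1y.png

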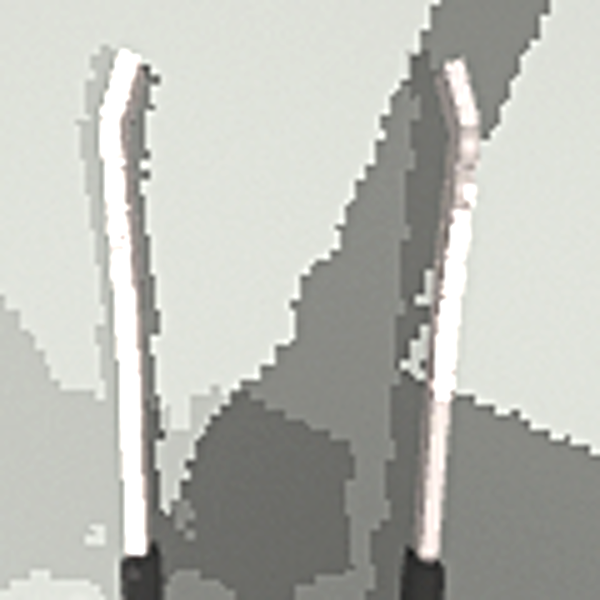

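```bash
python3 - <<'E'
from h import *
import pickle; c=pickle.load(open('w1.pkl','rb'))
Z=lambda a,b:(220+a/4-.4,150+b/4-.4)
Y=lambda a,b:(220+a/5-.4,50+b/5-.4)
pts={"piv":Z(218,549),"Lback":Z(117,347),"Lfront":Z(97,46),"Rback":Z(326,347),"Rfront":Z(355,48),"Ltip":Y(127,52),"Rtip":Y(455,62)}
W={k:onz('wrist',v,.024,c)*1000 for k,v in pts.items()}
for k in W: print(k,np.round(W[k],1))
f=(W["Lfront"]+W["Rfront"])/2; b=(W["Lback"]+W["Rback"])/2; t=(W["Ltip"]+W["Rtip"])/2
for n,a,bb in [("piv-tip",W["piv"],t),("grip",b,f),("piv-front",W["piv"],f)]:
    d=bb-a; print(n,np.linalg.norm(d),np.degrees(np.arctan2(d[1],d[0])))
print("center by grip",b+(f-b)*42/76,"by piv", W["piv"]+(t-W["piv"])*98/216)
print("width back/front",np.linalg.norm((W["Lback"]-W["Rback"])),np.linalg.norm((W["Lfront"]-W["Rfront"])))
# height check wrist+top
T=lambda a,b:(300+a/3.75-.4,110+b/3.75-.4)
S=lambda a,b:(220+a/5-.4,150+b/5-.4)
for k,a,s in [("piv",T(223,211),S(280,104)),("Ltip",T(147,548),S(616,240)),("Rtip",T(236,558),S(668,192))]:
    p,r=tri([ray("wrist",pts[k],c),ray("side",s),ray("top",a)]); print(k,np.round(p*1000,1),np.round(np.array(r)*1000,1))
E
```

```text
piv [ 627.5 -220.8   24. ]
Lback [ 567.6 -239.3   24. ]
Lfront [ 493.1 -233.7   24. ]
Rback [ 573.3 -187.8   24. ]
Rfront [ 500. -175.   24.]
Ltip [ 410.2 -220.9   24. ]
Rtip [ 417.6 -166.9   24. ]
piv-tip 215.2576365989395 172.83220811963997
grip 74.4124040774028 172.90942011339942
piv-front 131.91191081742286 172.85643400147973
center by grip [ 529.62671422 -208.47790513   24.        ] by piv [ 530.5795641  -208.58673416   24.        ]
width back/front 51.85490163184118 59.09598920831606
piv [ 628.6 -221.2   23.2] [0.6 0.6 0.9]
Ltip [ 418.4 -194.9    5.9] [29.2  7.7 25. ]
Rtip [ 411.5 -192.9   45.1] [24.9 12.2 24. ]
```

```bash
python3 -c "
from h import *
delta([.530,-.2085,.0],82.9)"
```

```text
t 3.575 pos [ 531.8 -208.9  160.2] yaw_x 83.98 q [-0.5   0.32  1.63 -0.    1.2  -1.96] F [ 0.9  1.2 -0.9] w 85.7
tool shift mm [  0.3  -1.8 160.2] turn rad 0.0189
```

Emit:
send_rows:
  increments:
    - [1,0.0003,-0.0018,0.03,0.014]
    - [1,0,0,0.04,0]
    - [1,0,0,0.04,0]
    - [1,0,0,0.03,0]
    - [1,0,0,0.012,0]
    - [1,0,0,0.006,0]
    - [1,0,0,0,0]

```text
clock: 4.45
position: [0.5308, -0.2089, 0.003]
ee_rot: [0.001, 0.751, 0.66, 0.0]
contact_force: [-0.2, 0.3, 0.3]
width: 0.0853
```

```bash
python3 -c "
from h import *
delta([.530,-.2085,.0],82.9)
c=manip.calibration('wrist'); im=manip.get_image('wrist'); cv2.imwrite('pics/wrist2.png',im[:,:,::-1])"
```

```text
t 4.45 pos [ 530.8 -208.9    3. ] yaw_x 82.59 q [-0.5   0.48  1.82 -0.    0.84 -1.94] F [-0.2  0.3  0.3] w 85.3
tool shift mm [ 0.3 -0.8  3. ] turn rad -0.0054
```

View pics/wrist2.png

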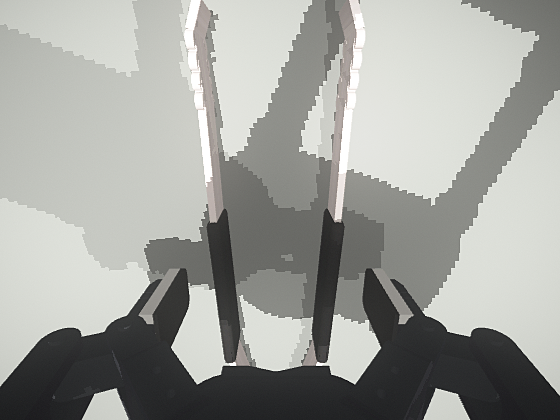

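The grips (x≈222 and 330) lie centred between the fingers (x≈180 and 372). I go down another 3 mm and close part-way.

Emit:
send_rows:
  increments:
    - [1,0,0,0.003,0]
    - [0.55,0,0,0,0]
    - [0.55,0,0,0,0]
    - [0.55,0,0,0,0]
    - [0.55,0,0,0,0]
    - [0.55,0,0,0,0]
  squeeze: 50

```text
clock: 5.25
position: [0.5305, -0.2089, 0.0006]
ee_rot: [0.001, 0.751, 0.66, -0.0]
contact_force: [-0.7, -0.1, 5.1]
width: 0.0472
```

```bash
python3 -c "
from h import *
delta([.530,-.2085,.0],82.9)
c=manip.calibration('wrist'); im=manip.get_image('wrist'); cv2.imwrite('pics/wrist3.png',im[:,:,::-1])"
```

```text
t 5.25 pos [ 530.5 -208.9    0.6] yaw_x 82.64 q [-0.5   0.49  1.82 -0.    0.83 -1.94] F [-0.7 -0.1  5.1] w 47.2
tool shift mm [ 0.3 -0.5  0.6] turn rad -0.0045
```

View pics/wrist3.png

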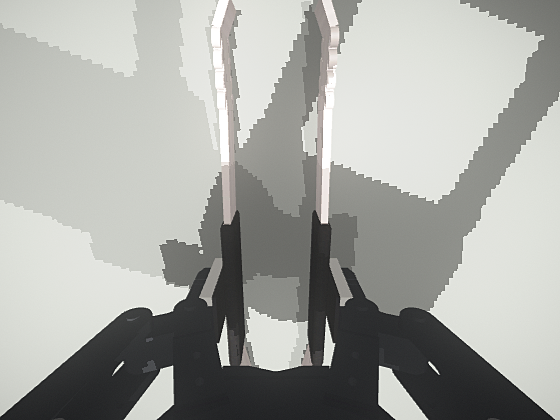

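The tongs are held at 47 mm over the grips. I lift and check the hold.

Emit:
send_rows:
  increments:
    - [0.55,0,0,-0.005,0]
    - [0.55,0,0,-0.01,0]
    - [0.55,0,0,-0.02,0]
    - [0.55,0,0,-0.025,0]
    - [0.55,0,0,-0.02,0]
    - [0.55,0,0,-0.01,0]
    - [0.55,0,0,0,0]
    - [0.55,0,0,0,0]

```text
clock: 6.3
position: [0.5297, -0.2083, 0.0887]
ee_rot: [-0.001, 0.751, 0.66, -0.0]
contact_force: [-0.4, 0.1, -0.7]
width: 0.047
```

```bash
python3 -c "
from h import *
delta([.530,-.2085,.09],82.9)
for n in ['wrist','side']:
  im=manip.get_image(n); cv2.imwrite('pics/%s4.png'%n,im[:,:,::-1])"
```

```text
t 6.3 pos [ 529.7 -208.3   88.7] yaw_x 82.62 q [-0.5   0.38  1.73 -0.    1.03 -1.94] F [-0.4  0.1 -0.7] w 47.0
tool shift mm [-0.2  0.3 -1.3] turn rad -0.005
```

View pics/wrist4.png

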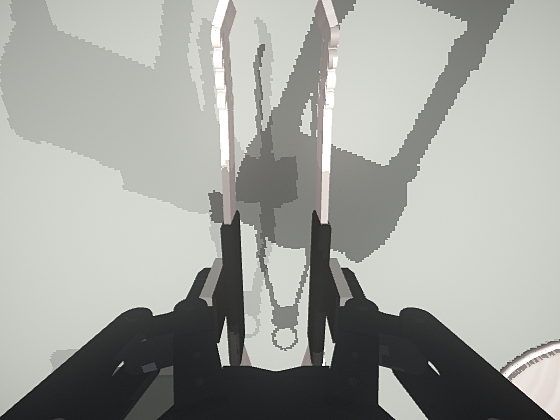

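View pics/side4.png

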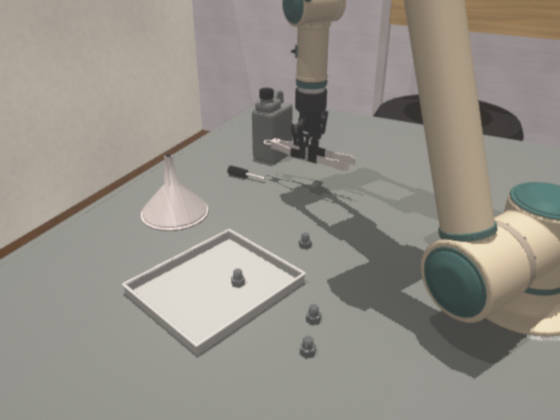

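Tongs are clear of the bench and level: the tips sit at the same pixels as when they lay on it. I carry them across, staying inside the funnel.

Emit:
send_rows:
  increments:
    - [0.55,0.012,-0.012,0,0]
    - [0.55,0.024,-0.022,0,0]
    - [0.55,0.026,-0.024,0,0]
    - [0.55,0.026,-0.024,0,0]
    - [0.55,0.026,-0.014,0,0]
    - [0.55,0.03,-0.006,0,0]
    - [0.55,0.034,-0.004,0,0]
    - [0.55,0.034,-0.004,0,0]

```text
clock: 7.4
position: [0.4469, 0.0174, 0.0893]
ee_rot: [-0.0, 0.751, 0.66, -0.0]
contact_force: [0.3, 0.0, -1.6]
width: 0.0472
```

Emit:
send_rows:
  increments:
    - [0.55,0.034,-0.004,0,0]
    - [0.55,0.034,-0.004,0,0]
    - [0.55,0.034,-0.004,0,0]
    - [0.55,0.03,0.004,0,0]
    - [0.55,0.024,0.016,0,0]
    - [0.55,0.018,0.024,0,0]
    - [0.55,0.012,0.024,0,0]
    - [0.55,0.006,0.02,0,0]

```text
clock: 8.4
position: [0.5478, 0.1974, 0.089]
ee_rot: [-0.0, 0.751, 0.661, -0.001]
contact_force: [-0.1, -0.1, -1.9]
width: 0.0472
```

```bash
python3 -c "
from h import *
delta([.584,.1985,.09],82.9)"
```

```text
t 8.4 pos [547.8 197.4  89. ] yaw_x 82.68 q [ 0.23  0.4   1.7   0.    1.05 -1.22] F [-0.1 -0.1 -1.9] w 47.2
tool shift mm [ 5.7 35.7 -1. ] turn rad -0.0039
```

Emit:
send_rows:
  increments:
    - [0.55,0.003,0.018,0,0]
    - [0.55,0.0025,0.012,0,0]
    - [0.55,0,0.005,0,0]
    - [0.55,0,0,0,0]

```text
clock: 8.9
position: [0.5832, 0.1973, 0.0893]
ee_rot: [-0.0, 0.751, 0.66, -0.001]
contact_force: [0.6, 1.1, -1.7]
width: 0.0472
```

```bash
python3 -c "
from h import *
delta([.584,.1985,.09],82.9)
import pickle; pickle.dump(manip.calibration('wrist'),open('w5.pkl','wb'))
for n in ['wrist','top','side']:
  im=manip.get_image(n); cv2.imwrite('pics/%s5.png'%n,im[:,:,::-1])"
```

```text
t 8.9 pos [583.2 197.3  89.3] yaw_x 82.61 q [ 0.21  0.44  1.62 -0.    1.08 -1.23] F [ 0.6  1.1 -1.7] w 47.2
tool shift mm [ 1.3  0.6 -0.7] turn rad -0.005
```

View pics/wrist5.png

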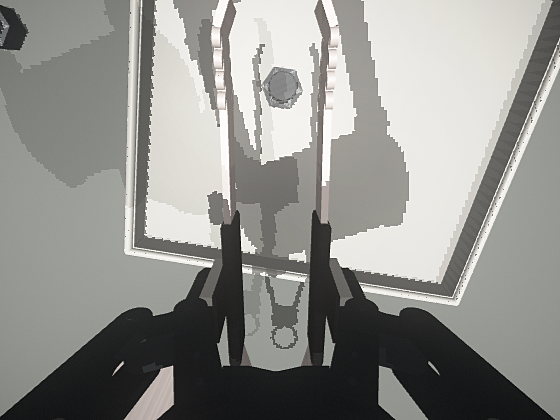

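View pics/side5.png

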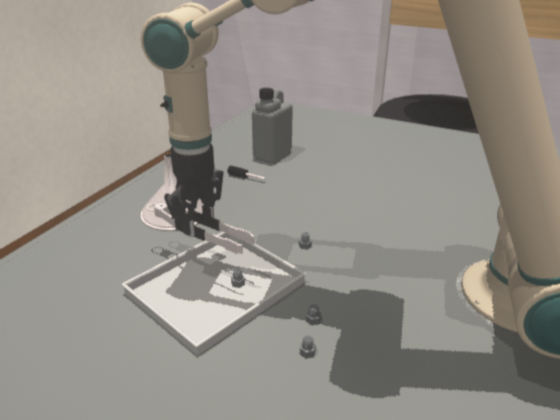

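```bash
python3 - <<'E'
import cv2
t=cv2.imread('pics/wrist5.png')
cv2.imwrite('pics/w5z.png',cv2.resize(t[0:120,200:350],None,fx=5,fy=5,interpolation=cv2.INTER_CUBIC))
E
```

```text
(no output)
```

View pics/w5z.png

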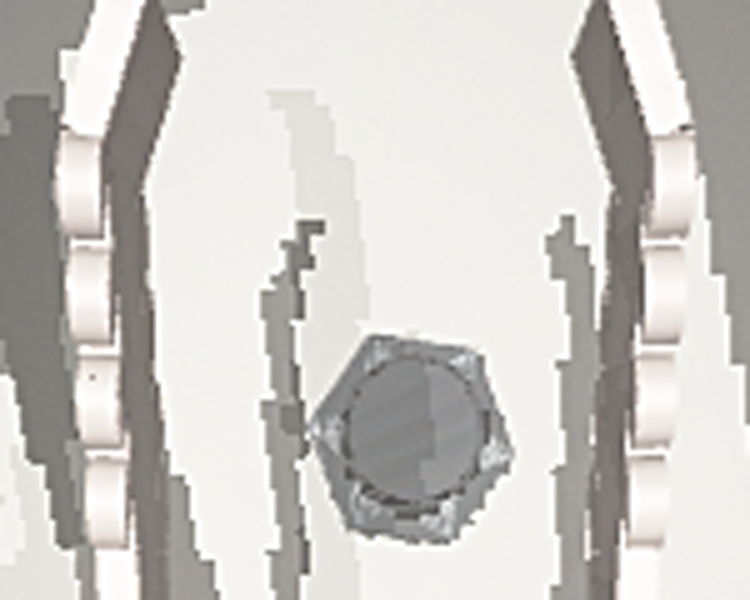

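```bash
python3 - <<'E'
from h import *
import pickle; c=pickle.load(open('w5.pkl','rb'))
Y=lambda a,b:(200+a/5-.4,b/5-.4)
th=np.radians(172.6); ax=np.array([np.cos(th),np.sin(th)]); ay=np.array([-ax[1],ax[0]])
s=manip.get_state()["position"]
def rel(p): d=p[:2]-s[:2]; return np.round([d@ax*1000,d@ay*1000],1)
for k,uv,z in [("head +14",Y(377,130),.1127),("head -14",Y(377,545),.1127),("plug thread",Y(417,430),.034),("plug hex top",Y(411,438),.018)]:
    p=onz("wrist",uv,z,c); print(k,np.round(p*1000,1),"rel tcp along/lat",rel(p))
# thread top triangulated: wrist + initial side/top
TT=lambda a,b:(85+a/4-.4,145+b/4-.4)
ST=lambda a,b:(120+a/4-.4,225+b/4-.4)
p,r=tri([ray("wrist",Y(417,430),c),ray("top",TT(350,326)),ray("side",ST(471,184))]); print(p*1000,np.array(r)*1000, rel(p))
p,r=tri([ray("wrist",Y(417,430),c),ray("side",ST(471,184))]); print(p*1000,np.array(r)*1000, rel(p))
E
```

```text
head +14 [476.5 210.9 112.7] rel tcp along/lat [107.4   0.3]
head -14 [503.4 207.3 112.7] rel tcp along/lat [80.3  0.3]
plug thread [490.5 213.9  34. ] rel tcp along/lat [93.9 -4.5]
plug hex top [490.3 213.5  18. ] rel tcp along/lat [94.1 -4.1]
[490.85370783 211.97976203  33.23820564] [1.96633959 1.90232259 1.29860138] [93.3 -2.7]
[489.70996654 213.29230952  34.5216028 ] [1.03580413 1.03580413] [94.6 -3.8]
```

Plug thread is at 94 mm ahead, on the head centre, but about 4.5 mm to the side. I correct sideways and descend to just above rim height.

Emit:
send_rows:
  increments:
    - [0.55,0.0045,0,0.01,0]
    - [0.55,0,0,0.016,0]
    - [0.55,0,0,0.016,0]
    - [0.55,0,0,0.01,0]
    - [0.55,0,0,0.005,0]
    - [0.55,0,0,0,0]

```text
clock: 9.8
position: [0.5844, 0.2018, 0.032]
ee_rot: [-0.0, 0.751, 0.66, -0.0]
contact_force: [0.4, -0.6, -0.2]
width: 0.047
```

```bash
python3 - <<'E'
from h import *
delta([.584,.2027,.0306],82.6)
import pickle; pickle.dump(manip.calibration('wrist'),open('w6.pkl','wb'))
for n in ['wrist','side']:
  im=manip.get_image(n); cv2.imwrite('pics/%s6.png'%n,im[:,:,::-1])
t=cv2.imread('pics/wrist6.png')
cv2.imwrite('pics/w6z.png',cv2.resize(t[0:120,200:350],None,fx=5,fy=5,interpolation=cv2.INTER_CUBIC))
t=cv2.imread('pics/side6.png')
cv2.imwrite('pics/s6z.png',cv2.resize(t[170:320,110:310],None,fx=4,fy=4,interpolation=cv2.INTER_CUBIC))
E
```

```text
t 9.8 pos [584.4 201.8  32. ] yaw_x 82.61 q [ 0.22  0.5   1.68 -0.    0.96 -1.22] F [ 0.4 -0.6 -0.2] w 47.0
tool shift mm [ 0.9 -0.5  1.4] turn rad 0.0002
```

View pics/w6z.png

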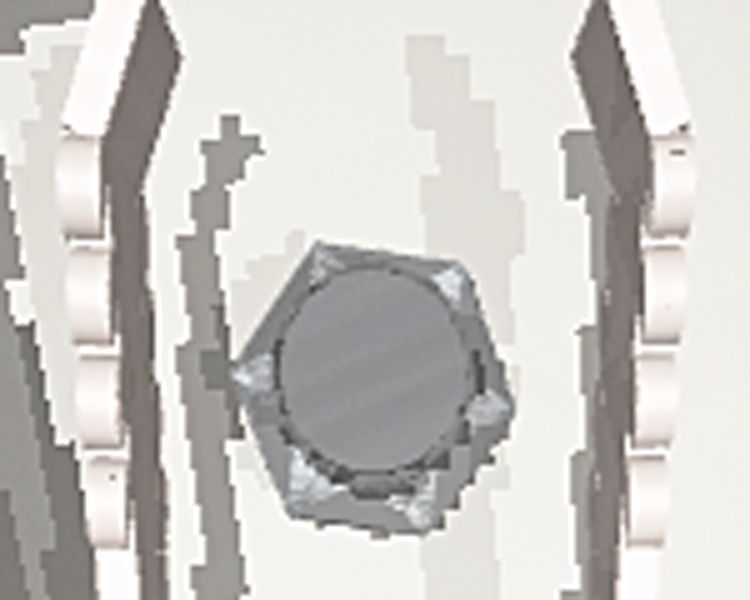

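View pics/s6z.png

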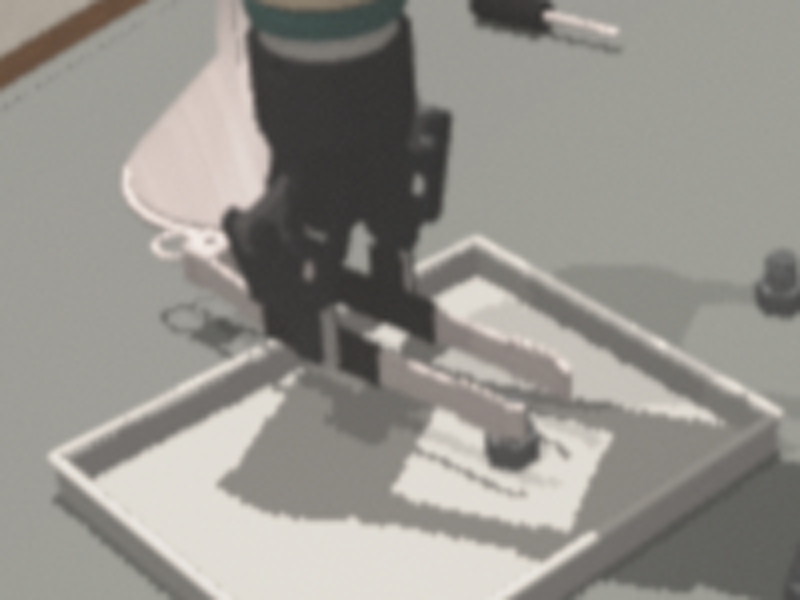

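```bash
python3 - <<'E'
from h import *
import pickle; c=pickle.load(open('w6.pkl','rb'))
Y=lambda a,b:(200+a/5-.4,b/5-.4)
th=np.radians(172.6); ax=np.array([np.cos(th),np.sin(th)]); ay=np.array([-ax[1],ax[0]])
s=manip.get_state()["position"]
def rel(p): d=p[:2]-s[:2]; return np.round([d@ax*1000,d@ay*1000],1)
for k,uv,z in [("head +14",Y(377,130),.0554),("head -14",Y(377,545),.0554),("plug thread",Y(373,367),.034),("hex",Y(374,388),.018)]:
    p=onz("wrist",uv,z,c); print(k,np.round(p*1000,1),"rel",rel(p))
print("funnel", [onz("top",(244,y),.0) for y in (83,146)], onz("top",(211,115),0),onz("top",(277,115),0))
E
```

```text
head +14 [477.6 215.4  55.4] rel [108.1   0.5]
head -14 [504.5 211.8  55.4] rel [81.   0.5]
plug thread [490.1 213.4  34. ] rel [95.5  0.8]
hex [490.3 213.4  18. ] rel [95.3  0.8]
funnel [array([0.84449576, 0.04816466, 0.        ]), array([0.68657886, 0.04886556, 0.        ])] [0.76433207 0.12817487 0.        ] [ 0.76282896 -0.03126649  0.        ]
```

Emit:
send_rows:
  increments:
    - [0.55,0,-0.001,0.0025,0]
    - [0.55,0,0,0.0012,0]
    - [0.55,0,0,0,0]

```text
clock: 10.28
position: [0.5834, 0.202, 0.0288]
ee_rot: [0.0, 0.751, 0.66, -0.0]
contact_force: [1.0, -0.0, -1.6]
width: 0.0466
```

Emit:
send_rows:
  increments:
    - [0.52,0,0,0,0]
    - [0.49,0,0,0,0]
    - [0.47,0,0,0,0]
    - [0.455,0,0,0,0]
    - [0.44,0,0,0,0]
    - [0.43,0,0,0,0]
    - [0.42,0,0,0,0]
    - [0.42,0,0,0,0]
  squeeze: 50

```text
clock: 11.28
position: [0.5835, 0.2019, 0.0288]
ee_rot: [0.0, 0.751, 0.66, -0.0]
contact_force: [-0.5, -0.4, -0.9]
width: 0.0369
```

```bash
python3 - <<'E'
from h import *
delta([.584,.2027,.0306],82.6)
im=manip.get_image('wrist'); cv2.imwrite('pics/wrist7.png',im[:,:,::-1])
cv2.imwrite('pics/w7z.png',cv2.resize(im[0:120,200:350,::-1],None,fx=5,fy=5,interpolation=cv2.INTER_CUBIC))
E
```

```text
t 11.275 pos [583.5 201.9  28.8] yaw_x 82.63 q [ 0.22  0.51  1.68 -0.    0.95 -1.22] F [-0.5 -0.4 -0.9] w 36.9
tool shift mm [ 0.9  0.4 -1.8] turn rad 0.0004
```

View pics/w7z.png

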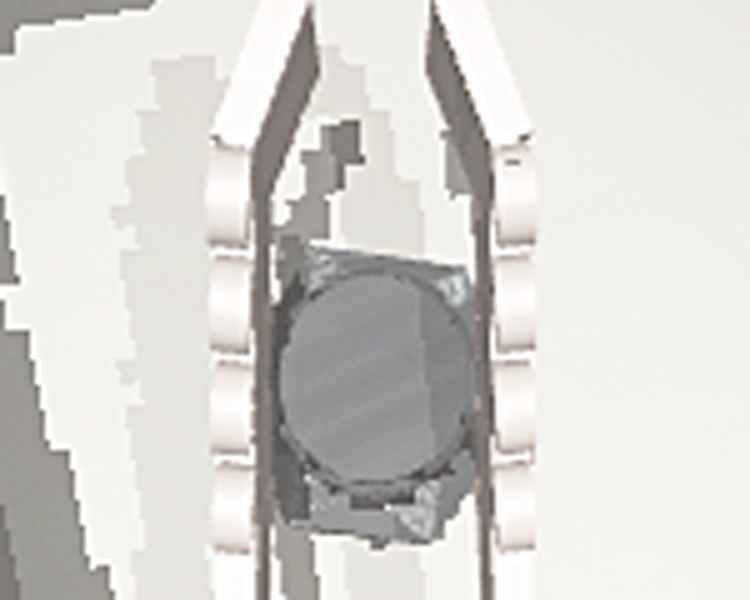

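The thread is between the head plates, with one side nearly touching. I close further.

Emit:
send_rows:
  increments:
    - [0.4,0,0,0,0]
    - [0.37,0,0,0,0]
    - [0.34,0,0,0,0]
    - [0.3,0,0,0,0]
    - [0.3,0,0,0,0]
  squeeze: 50

```text
clock: 11.95
position: [0.5835, 0.202, 0.0287]
ee_rot: [0.0, 0.751, 0.66, -0.0]
contact_force: [-0.9, -0.5, -1.2]
width: 0.036
```

```bash
python3 - <<'E'
from h import *
delta([.584,.2027,.0306],82.6)
im=manip.get_image('wrist'); cv2.imwrite('pics/wrist8.png',im[:,:,::-1])
cv2.imwrite('pics/w8z.png',cv2.resize(im[0:120,200:350,::-1],None,fx=5,fy=5,interpolation=cv2.INTER_CUBIC))
E
```

```text
t 11.95 pos [583.5 202.   28.7] yaw_x 82.62 q [ 0.22  0.51  1.68 -0.    0.95 -1.22] F [-0.9 -0.5 -1.2] w 36.0
tool shift mm [ 0.8  0.5 -1.9] turn rad 0.0004
```

View pics/w8z.png

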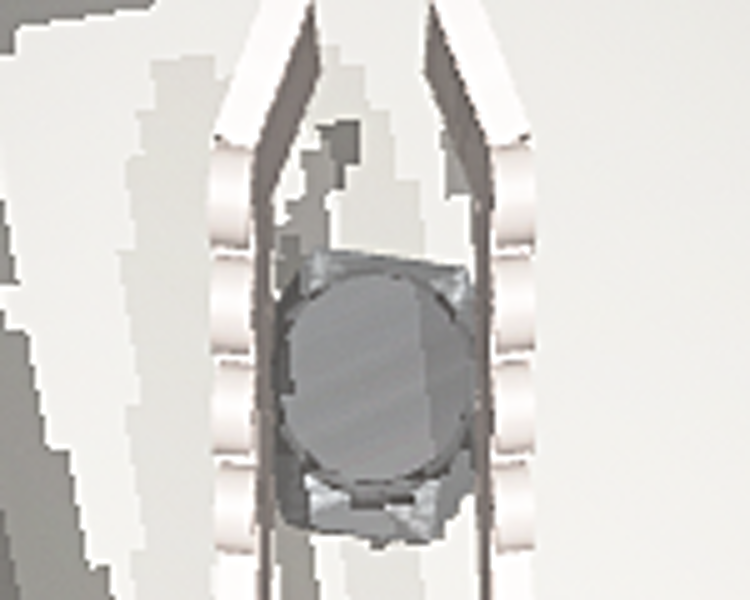

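Commanding 0.30, the fingers stalled at 36 mm and the heads no longer move, so the plug is clamped. I lift gently and check.

Emit:
send_rows:
  increments:
    - [0.3,0,0,0,0]
    - [0.3,0,0,-0.003,0]
    - [0.3,0,0,-0.005,0]
    - [0.3,0,0,-0.007,0]
    - [0.3,0,0,-0.007,0]
    - [0.3,0,0,-0.005,0]
    - [0.3,0,0,0,0]

```text
clock: 12.88
position: [0.5839, 0.2021, 0.0564]
ee_rot: [0.0, 0.751, 0.66, 0.001]
contact_force: [0.8, -0.4, -2.7]
width: 0.0354
```

```bash
python3 - <<'E'
from h import *
delta([.584,.2027,.0306],82.6)
im=manip.get_image('wrist'); cv2.imwrite('pics/wrist9.png',im[:,:,::-1])
a=cv2.resize(im[0:120,200:350,::-1],None,fx=3.2,fy=3.2,interpolation=cv2.INTER_CUBIC)
im=manip.get_image('side')
b=cv2.resize(im[200:310,170:280,::-1],None,fx=3.49,fy=3.49,interpolation=cv2.INTER_CUBIC)[:384]
h=min(a.shape[0],b.shape[0])
cv2.imwrite('pics/c9.png',np.hstack([a[:h],b[:h]])[:, :800])
E
```

```text
t 12.875 pos [583.9 202.1  56.4] yaw_x 82.62 q [ 0.22  0.48  1.65 -0.    1.01 -1.22] F [ 0.8 -0.4 -2.7] w 35.4
tool shift mm [ 0.6  0.  25.8] turn rad 0.0004
```

View pics/c9.png

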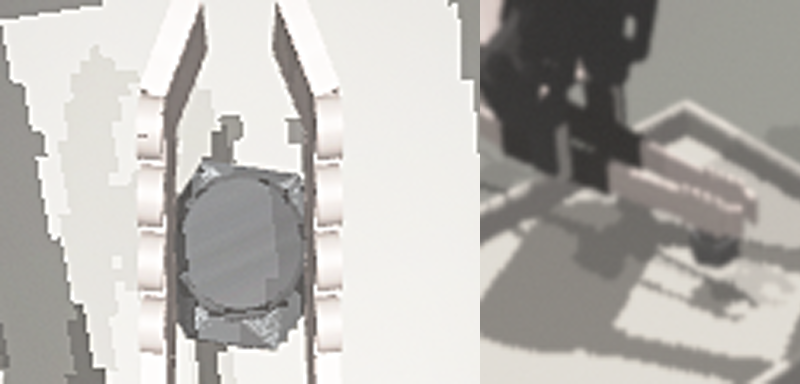

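Plug came up with the tongs. I raise it further.

Emit:
send_rows:
  increments:
    - [0.3,0,0,-0.005,0]
    - [0.3,0,0,-0.01,0]
    - [0.3,0,0,-0.014,0]
    - [0.3,0,0,-0.014,0]
    - [0.3,0,0,-0.013,0]
    - [0.3,0,0,-0.009,0]
    - [0.3,0,0,-0.005,0]
    - [0.3,0,0,0,0]

```text
clock: 13.98
position: [0.5836, 0.202, 0.126]
ee_rot: [0.0, 0.751, 0.66, 0.0]
contact_force: [-0.3, -0.8, -2.3]
width: 0.0356
```

Emit:
send_rows:
  increments:
    - [0.3,0,0,0,0]
    - [0.3,0,0,0,0]
    - [0.3,0,0,0,0]
    - [0.3,0,0,0,0]

```text
clock: 14.48
position: [0.5834, 0.202, 0.1256]
ee_rot: [-0.0, 0.751, 0.66, -0.0]
contact_force: [0.0, 0.3, -2.5]
width: 0.0356
```

```bash
python3 - <<'E'
from h import *
delta([.584,.2027,.126],82.6)
im=manip.get_image('wrist'); cv2.imwrite('pics/wrist10.png',im[:,:,::-1])
a=cv2.resize(im[0:120,200:350,::-1],None,fx=3.2,fy=3.2,interpolation=cv2.INTER_CUBIC)
im=manip.get_image('side')
cv2.imwrite('pics/side10.png',im[:,:,::-1])
b=cv2.resize(im[150:260,170:280,::-1],None,fx=3.49,fy=3.49,interpolation=cv2.INTER_CUBIC)[:384]
h=min(a.shape[0],b.shape[0])
cv2.imwrite('pics/c10.png',np.hstack([a[:h],b[:h]])[:, :800])
E
```

```text
t 14.475 pos [583.4 202.  125.6] yaw_x 82.62 q [ 0.22  0.41  1.57 -0.    1.16 -1.22] F [ 0.   0.3 -2.5] w 35.6
tool shift mm [ 0.8  0.5 -0.4] turn rad 0.0004
```

View pics/c10.png

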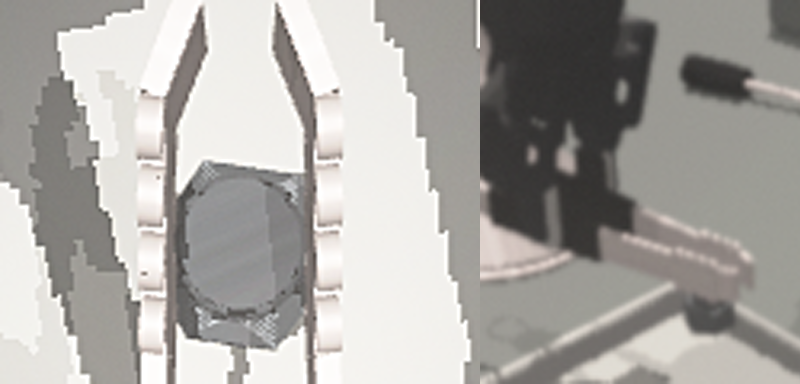

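View pics/side10.png

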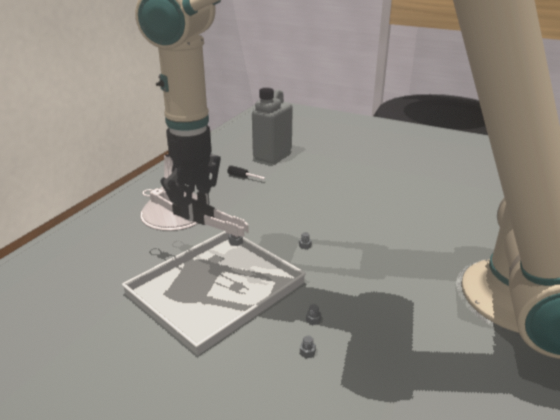

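```bash
python3 - <<'E'
from h import *
uvw=(200+243/3.2-.4,247/3.2-.4)
print(np.round([proj("side",[.490,.2135,z]) for z in (.101,.115,.131)],1))
print([np.round(x,4) for x in tri([ray("wrist",uvw),ray("side",(236.,227.5))])])
c=np.array([.525,.240]); t=np.radians(-17.1); d=np.array([.490,.2135])-c
print("in tray",d@[np.cos(t),np.sin(t)],d@[-np.sin(t),np.cos(t)])
s=manip.get_state(); print(s["clock"],np.abs(s["qd"]).max(),s["width"])
print(manip.sign_off())
E
```

```text
[[235.2 241.6]
 [234.8 235.2]
 [234.5 227.8]]
[array([0.4895, 0.2128, 0.1311]), array([0.002, 0.002])]
in tray -0.02566068689928553 -0.035619926275286394
14.575 0.002861251740205409 0.03548671965257744
the job is handed in; nothing more can be done
None
```

I picked up the tongs by their grips, carried them over to the tray and closed their heads on the thread of the tray plug, the farthest of the look-alikes. I then lifted it straight up and handed the job in at 14.6 s.

**Last checks:**
- **Height:** the top of the thread triangulated at z = 131 mm, with the two views agreeing to about 2 mm. That puts the plug's middle about 115 mm above the bench.
- **Position:** the plug is at about (-26, -36) mm in the tray's frame, well inside its outline.
- **Stillness and hold:** joint speeds were under 0.003 rad/s and the grip stayed at about 35.5 mm. The measured load of 2.5 N is roughly the tongs plus the plug.
- **Clearances:** the tongs' underside is about 100 mm above the rim. The gripper was never near the plug, which sits some 94 mm ahead of it.
- **Other items:** the jug, funnel and screwdriver look unmoved in the last side view; I did not measure them.

**Disagreements:**
- The first two-view position of the plug was 3 to 4 mm off sideways. The wrist camera showed this at the hover, and I corrected it before closing.
- The grip width read 36 mm on the plug, about 2.5 mm less than the tongs' stated ratio gives for an 18 mm thread. The pictures showed both heads on the thread.
- I could not measure the contact forces at the heads directly.

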